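# Refit the press handwheel and hold its cap nut hole-up for grease

## Robot

A 6-joint arm with a two-finger parallel gripper is mounted at the origin on a cart in front of the work surface, level with it; the furniture and walls round the work are solid. World frame = base frame: x ahead of the robot, y to its left, z up, the work surface at z = 0. Lengths are in mm, angles in rad, forces in N, time in s.
With the tool pointing down it reaches from about 275 to 1000 mm from the base axis. Payload 8.4 kg.
Tool frame: the origin (TCP) lies between the finger pads; the fingertips stand 22 mm ahead of it and the grasp point (between the pads) lies 3 mm ahead of it; z points along the fingers, y is the line along which they close (so a half turn about z gives the same grasp; the last joint's range is limited). The gripper opens to 85 mm and grips with 20 to 120 N. Pads are 22 mm wide; open, the fingers measure 114 mm over their backs; the gripper's body (76 mm by 85 mm) begins 54 mm behind the grasp point. The pads swing forward as they close: fully open they stand 13 mm farther back than shut.
Start: joints at [-0.002, 0.353, 1.633, -0, 1.155, -0.002], TCP at [625.002, -0, 253.281] pointing down, gripper open.
Joint ranges: [-2.63, 2.63], [-0.92, 2.1], [0.06, 2.66], [-1.3, 4.44], [0, 2.69], [-3.02, 3.02]. Speed limits (rad/s): [2.22, 2.22, 2.79, 3.14, 3.14, 3.14].

## Interface

Orientations are given as [roll, pitch, yaw] about the fixed x, y, z axes, in that order (R = Rz(yaw) Ry(pitch) Rx(roll)).
In Python, from rig import r, grab_frame gives the robot as it stands.
- The arm moves only by the shell command python3 -m inch 'ROWS' [FORCE]. ROWS is JSON, a list of rows, each a list of 7 numbers: the turn, a rotation vector about the tool's x, y, z as a fraction of full scale, then the shift along the tool's x, y, z as a fraction of full scale, then the closure, from 0 (fully open) to 1 (shut). In form: [[rx, ry, rz, dx, dy, dz, fingers], ...]. A call has 1 to 8 rows; each row shifts and turns the commanded pose from where the row before left it, along the tool's axes as they then stand; what a row does not reach is not made up. Full scale, the value 1, is 2.5 cm for a shift and pi rad for a turn. A row lasts 1/12 s, in which the tool goes at most 41.7 mm and 7.16 degrees, less where a joint would pass 70% of its speed; a pose out of reach is approached as far as the arm can. A call with a number of a shift or a turn outside -1 to 1 is refused whole. A call with a gripper value outside its range is refused whole. The fingers move at their own pace and stop on an object; FORCE is the grip in N (left out, the last holds). Time passes only in rows, so rows that do not move let the fingers close. It gives the time, the measured TCP pose, the force, the opening and the grip force at its end, in the units of the state.
- r.sense(): the state, without advancing time (a new reading comes with each control period).
- grab_frame(name): name is "scene" or "side" or "wrist"; returns a dict with "pixels" (384x512x3 uint8, red, green, blue), "z_map" (384x512 float32, mm along the optical axis (not along the pixel's ray), 0 where there is no reading), "vertical_fov" (degrees; the focal length in pixels is half the picture's height over the tangent of half this angle, whatever the lens; pixels are square), "cx", "cy" (the principal point, pixels), "cam_to_world" (4x4, takes a point from camera to world coordinates). Camera axes: x right, y down, z forward; pixel columns grow to the right and rows downward; lengths in mm; the calibration is good to about 2 mm. A picture is of the moment at which its call begins.
- r.sign_off(): hands the job in; it is judged then, once.
The state is a dict: "clock": time; "qpos": joint angles; "qvel": joint speeds; "joint_efforts": joint torques, N m; "eef_pos": TCP position; "tcp_rot": TCP orientation; "contact_force": force on the tool from outside, world axes, zero at the start; "wrist_torque": the same for the moment, N m; "opening": opening from 0.0 (shut) to 1.0 (fully open); "grasp_force": force on a finger pad.
Only numpy, scipy, OpenCV 4.12 (cv2) and the standard library are available. Lean on these libraries where they do the work, as an engineer would, in place of code of your own. Each camera call takes 0.05 s, during which the arm holds its last target. There are 200 camera calls.

## Task

Put the red handwheel back on the square end of the tile press's spindle, turned so that its square hole drops over the shaft and it sits fully home on the collar, and let go of it. Then pick up the brass cap nut that lies on its side, find its open end and turn it so that the blind hole points straight up, and finish while holding it still like that in the gripper, at least 10 cm above the table and touching nothing else, ready for a dab of grease. Leave the glaze bottles and test tiles where they are.

Things in the scene. Friction and masses are not known exactly. Their poses are not given: they have to be found in the camera images.
- shaft_seat (a point): On the axis of the press's upright spindle, at the top of its collar, 190 mm above the table, where the wheel's underside sits. Above it: a shaft 20 mm square, 24 mm high, faces along this point's x and y, then a 6 mm taper, then a round 16 mm threaded stub ending 63 mm above this point. The spindle starts at any angle and turns about its axis under a light twist (0.06 N m).
- hub_grip (a point): On the axis of the red handwheel (about 0.4 kg), 37 mm above its underside, in its square hub; z up. Hub 40 x 40 mm, 44 mm high, faces along this point's x and y; a 21.5 mm square hole, same directions, runs right through (any quarter turn fits). Four spokes (along x and y) and the rim, 114 mm across, reach up only 15 mm from the underside. Starts flat on the table.
- hub_foot (a point): Point on the handwheel's axis at its underside (37 mm below hub_grip); it meets shaft_seat when the wheel is fully home.
- cap_centre (a point): Middle of the brass cap nut (about 0.22 kg): square body 36 x 36 mm, flats along x and y, 48 mm long. Its z axis points from the domed closed end (last 12 mm) to the flat open end, which has a blind hole 18 mm wide, 28 mm deep: z up = hole up. Starts lying on a flat, this point 18 mm above the table, the open end facing the robot or to the side, most often to the left.
- cap: The cap nut as a whole; origin at cap_centre.
- handwheel: The handwheel as a whole; origin at hub_foot.
- press: The green tile press, fixed, crosshead and column nuts up to 177 mm above the table; base 90 mm (x) by 164 mm (y); origin under the middle of its base.
- drawer_box: Wooden drawer box, fixed, 241 x 278 mm and 215 mm high, behind the work; origin under its middle.
- banding_wheel: Round decorating turntable, 212 mm across and 91 mm high, fixed, to the right behind the cap nut; origin under its middle.
- bottle_4: Small orange-brown glaze bottle with a black cap, 42 mm across, 67 mm high, standing between handwheel and press near the table's front edge; origin under its middle. Leave alone.
- bottle_7: Small light-blue glaze bottle with a blue cap, 42 mm across, 67 mm high, right of the handwheel, near the table's front edge; origin under its middle. Leave alone.
- tile_a: Green glaze test tile lying flat, 75 x 36 x 8 mm; origin under its middle. Leave alone.
- tile_c: Orange-brown glaze test tile lying flat, 75 x 36 x 8 mm; origin under its middle. Leave alone.
- work_lamp: Tall work lamp, fixed, standing between the arm's start and the work. Its round black base (230 mm across) is centred at x 0.32, y -0.45 m; its arm rises from there to about x 0.23, y -0.41, z 0.43 m, then goes out to the shade round x 0.48, y -0.48, from z 0.52 to 0.67 m. Keep clear of it.

How it is judged (in metres and radians):
On the way:
1. The handwheel sits fully home on the spindle's collar, level, and is let go (horizontal distance between hub_foot and shaft_seat below 0.004 m and z of hub_foot in the frame of shaft_seat between -0.004 and 0.003 m and angle between hub_foot's own z axis and vertical below 0.09 rad and contact force between handwheel and the fingers below 0.05 N), for 0.3 s.
At the end, for the whole second after the job is handed in: The handwheel is home on the collar (within 3 mm of height, 4 mm of centre, 5 degrees of level) and untouched; the fingers hold the cap nut still, hole up within 11 degrees, its middle over 100 mm above the table, clear of press, wheel, drawer box and turntable (horizontal distance between hub_foot and shaft_seat below 0.004 m and z of hub_foot in the frame of shaft_seat between -0.004 and 0.003 m and angle between hub_foot's own z axis and vertical below 0.09 rad and angle between cap_centre's own z axis and vertical below 0.2 rad and height (world z) of cap_centre above 0.1 m and contact force between cap and the fingers above 1 N and contact force between each of cap, the arm, the fingers and handwheel below 0.05 N and contact force between cap and press below 0.05 N and contact force between cap and drawer_box below 0.05 N and contact force between cap and banding_wheel below 0.05 N and linear speed of cap below 0.03 m/s and angular speed of cap below 0.2 rad/s); the arm keeps its last pose, push and grip.
It fails at once if A glaze bottle or a test tile is moved by more than 20 mm or tipped over (distance of any of bottle_4, bottle_7, tile_a, tile_c from where it was at the start of the episode above 0.02 m or angle between any of bottle_4, bottle_7's own z axis and vertical above 0.5 rad).
It also fails if it takes over 67 s, if anything falls off the work surface, if the arm or the gripper's body presses on something with over 40 N, if the wrist force passes 120 N, or if a joint passes its speed limit or range.

## Working session

There is one attempt and no reset: what is moved stays moved. The work goes in short steps, Python scripts to look and compute and a shell command to move; the robot and the scene stay as the last step left them, time stands still between calls to the robot, and variables do not carry over. Pictures are saved under pics/ and viewed, at most 12 in all, crops included, and the job is handed in when it is done.

```bash
mkdir -p pics; ls; cat > h.py <<'E'
import numpy as np, cv2
from rig import r, grab_frame
from scipy.spatial.transform import Rotation as R
def cloud(f):
    z=f["z_map"].astype(float); H,W=z.shape; fl=H/2/np.tan(np.radians(f["vertical_fov"])/2)
    u,v=np.meshgrid(np.arange(W),np.arange(H))
    p=np.stack([(u-f["cx"])/fl*z,(v-f["cy"])/fl*z,z,np.ones_like(z)],-1)@np.array(f["cam_to_world"]).T
    p=p[...,:3]; p[z==0]=np.nan
    return p
def save(f,n): cv2.imwrite(f"pics/{n}.png",f["pixels"][...,::-1])
E
python3 - <<'E'
from h import *
for n in ["scene","side"]:
    f=grab_frame(n); save(f,n+"0"); np.savez(f"pics/{n}0.npz",p=cloud(f),rgb=f["pixels"]); print(np.round(f["cam_to_world"],2), f["vertical_fov"])
print(r.sense())
a=[cv2.imread(f"pics/{n}0.png") for n in ["scene","side"]]
E
```

```text
pics
[[ 8.1000e-01 -4.2000e-01  4.0000e-01  8.4630e+01]
 [-5.8000e-01 -6.1000e-01  5.4000e-01 -8.8428e+02]
 [ 1.0000e-02 -6.7000e-01 -7.4000e-01  1.0433e+03]
 [ 0.0000e+00  0.0000e+00  0.0000e+00  1.0000e+00]] 43.670654140619675
[[ 9.0000e-01 -1.9000e-01  3.9000e-01  1.8116e+02]
 [-4.3000e-01 -4.3000e-01  7.9000e-01 -9.8973e+02]
 [ 2.0000e-02 -8.8000e-01 -4.7000e-01  5.9719e+02]
 [ 0.0000e+00  0.0000e+00  0.0000e+00  1.0000e+00]] 51.251386316206016
{'clock': 0.1, 'qpos': array([-2.39216128e-03,  3.53583860e-01,  1.63404340e+00,  2.78402676e-05,
        1.15520396e+00, -2.38886561e-03]), 'qvel': array([-0.00015354, -0.00337515, -0.00315758,  0.00066011, -0.00054049,
        0.00022259]), 'joint_efforts': array([ 4.27485766e-04, -6.06356549e+01, -3.42817569e+01, -7.40920814e-05,
        3.91241178e-03, -4.99377973e-05]), 'eef_pos': array([6.24607910e+02, 1.40069721e-02, 2.52640639e+02]), 'tcp_rot': array([-3.14035416e+00, -2.84151684e-05,  1.57078176e+00]), 'contact_force': array([-0.10761864,  0.06750117,  0.14814649]), 'wrist_torque': array([-0.00268934,  0.00400057, -0.03294375]), 'grasp_force': 0.0, 'opening': 1.0031126913940775}
```

View pics/scene0.png

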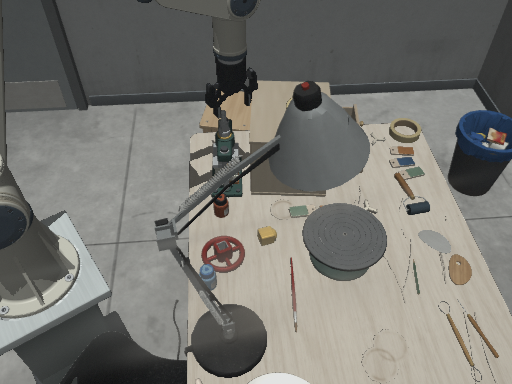

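View pics/side0.png

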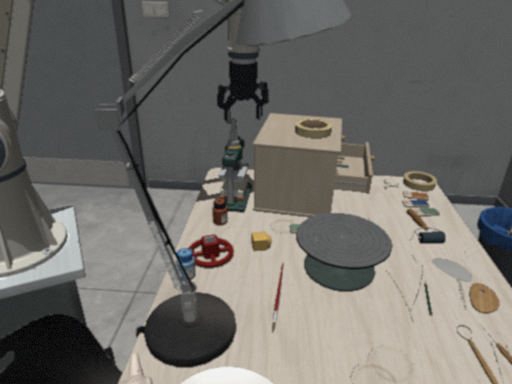

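The scene view shows the wheel at about (223,253), the cap nut at (267,235), the press at (228,165), and bottles at (221,207) and (208,275). The lamp stands in the foreground.

```bash
python3 - <<'E'
from h import *
for n in ["scene0","side0"]:
    d=np.load(f"pics/{n}.npz"); p=d["p"]; c=d["rgb"]; hsv=cv2.cvtColor(c,cv2.COLOR_RGB2HSV).astype(int)
    h,s,v=hsv[...,0],hsv[...,1],hsv[...,2]; z=p[...,2]
    print(n)
    roi=(p[...,0]>250)&(p[...,0]<900)&(p[...,1]>-450)&(p[...,1]<300)
    red=((h<6)|(h>174))&(s>130)&roi&(z>2)&(z<60)
    q=p[red]; rim=q[q[:,2]<20]; hub=q[q[:,2]>36]
    A=np.c_[2*rim[:,:2],np.ones(len(rim))]
    out=rim
    print("red",len(q),q.min(0),q.max(0),"top hub",len(hub),hub.mean(0) if len(hub) else 0,hub.min(0),hub.max(0))
    if len(hub)>10: print("rect",cv2.minAreaRect(hub[:,:2].astype(np.float32)))
    yel=(h>18)&(h<30)&(s>130)&roi&(z>3)&(z<45)
    uu=np.zeros_like(yel); 
    ys,xs=np.where(yel); print("yel n",len(ys))
    q=p[yel]; med=np.median(q,0); q=q[np.linalg.norm(q-med,axis=1)<45]; print("cap",len(q),q.min(0),q.max(0)); t=q[q[:,2]>32]; print("captop",len(t),t.mean(0),cv2.minAreaRect(t[:,:2].astype(np.float32)))
    # tall things near press
    for lo,hi in [(150,185),(192,212),(225,262)]:
        m=roi&(z>lo)&(z<hi)&(p[...,1]<250)&(p[...,1]>-100)&(p[...,0]<800)
        q=p[m]; 
        if len(q): print("tall",lo,hi,len(q),q.min(0),q.max(0),np.median(q,0))
    for nm,m in [("blue",(h>95)&(h<125)&(s>90)),("brown",(h<15)&(s>100)&(v<150))]:
        q=p[m&roi&(z>20)&(z<72)]
        if len(q): md=np.median(q,0); q=q[np.linalg.norm(q-md,axis=1)<60]; print(nm,len(q),q.min(0),q.max(0),md)
f=cv2.imread("pics/scene0.png"); g=cv2.imread("pics/side0.png")
a=cv2.resize(f[190:290,185:295],(550,500),interpolation=2); b=cv2.resize(f[100:200,200:250],(250,500),interpolation=2)
cv2.imwrite("pics/c1.png",np.hstack([a,b]))
E
```

```text
scene0
red 156 [ 384.27162615 -413.31817741    3.22209028] [ 572.11793707 -185.64784283   48.19622485] top hub 54 [ 431.68468832 -230.84554244   43.80887981] [ 415.99790414 -252.21964128   39.879473  ] [ 453.08714315 -211.09925947   48.19622485]
rect ((434.4060363769531, -232.05398559570312), (39.32627868652344, 36.73980712890625), 78.58982849121094)
yel n 0
  return _methods._mean(a, axis=axis, dtype=dtype,
  ret = um.true_divide(
Traceback (most recent call last):
ValueError: zero-size array to reduction operation minimum which has no identity
```

```bash
python3 - <<'E'
from h import *
boxes={"scene0":dict(cap=(255,222,282,250),wheel=(200,232,248,275),press=(212,105,245,195),b4=(212,190,232,220),b7=(198,260,220,292)),
 "side0":dict(cap=(246,228,276,254),wheel=(186,230,238,272),press=(218,110,253,212),b4=(208,194,232,228),b7=(174,245,198,282))}
def rng(q): return np.round(np.r_[q.min(0),q.max(0)],0)
for n,bx in boxes.items():
    d=np.load(f"pics/{n}.npz"); p=d["p"]; print(n)
    for k,(a,b,c,e) in bx.items():
        q=p[b:e,a:c].reshape(-1,3); q=q[np.isfinite(q).all(1)]
        if k=="press":
            for lo,hi in [(100,150),(150,180),(180,188),(192,213),(222,260)]:
                t=q[(q[:,2]>lo)&(q[:,2]<hi)&(q[:,0]<800)]
                if len(t): print(k,lo,hi,len(t),rng(t),np.median(t,0).round(1))
            continue
        lo={"cap":5,"wheel":6,"b4":20,"b7":20}[k]
        q=q[(q[:,2]>lo)&(q[:,2]<80)]
        md=np.median(q,0); q=q[np.linalg.norm(q-md,axis=1)<75]
        print(k,len(q),rng(q),np.median(q,0).round(0))
        if k=="cap":
            t=q[q[:,2]>32]; print(" top",len(t),rng(t),cv2.minAreaRect(t[:,:2].astype(np.float32)))
        if k=="wheel":
            t=q[q[:,2]>38]; print(" top",len(t),cv2.minAreaRect(t[:,:2].astype(np.float32)))
            t=q[q[:,2]<22]; print(" rim ",cv2.minEnclosingCircle(t[:,:2].astype(np.float32)))
f=cv2.imread("pics/scene0.png")
a=cv2.resize(f[190:290,185:295],(550,500),interpolation=2); b=cv2.resize(f[100:200,200:250],(250,500),interpolation=2)
cv2.imwrite("pics/c1.png",np.hstack([a,b]))
E
```

```text
scene0
cap 280 [ 534. -279.    5.  595. -224.   41.] [ 554. -266.   33.]
 top 152 [ 536. -278.   32.  577. -237.   41.] ((557.1726684570312, -258.3661193847656), (37.3009033203125, 40.446720123291016), 77.24630737304688)
wheel 932 [ 375. -293.    6.  491. -178.   49.] [ 432. -240.   14.]
 top 163 ((420.865966796875, -257.3720703125), (104.26837158203125, 45.89514923095703), 60.52286911010742)
 rim  ((435.1781921386719, -235.00140380859375), 57.98233413696289)
press 100 150 191 [540. -70. 100. 647.  57. 150.] [565.4 -17.1 103.4]
press 150 180 471 [540. -76. 150. 651.  72. 180.] [576.6 -24.2 167.9]
press 180 188 33 [553. -53. 180. 605.  13. 188.] [585.3  -7.2 184.2]
press 192 213 61 [585. -13. 192. 606.  14. 213.] [592.8  -5.5 203.2]
press 222 260 87 [568. -13. 222. 604.   8. 260.] [591.7  -3.1 246.4]
b4 239 [ 487. -131.   20.  527.  -88.   72.] [ 504. -118.   48.]
b7 294 [ 340. -311.   20.  377. -269.   72.] [ 355. -298.   60.]
side0
cap 310 [ 532. -278.    5.  580. -234.   39.] [ 552. -268.   29.]
 top 132 [ 533. -277.   32.  575. -234.   39.] ((554.2488403320312, -258.0605773925781), (35.920875549316406, 39.89103317260742), 65.01629638671875)
wheel 896 [ 367. -304.    6.  489. -180.   49.] [ 428. -250.   14.]
 top 158 ((415.6014404296875, -260.69818115234375), (114.05413055419922, 46.87602233886719), 59.313079833984375)
 rim  ((424.53094482421875, -252.73056030273438), 72.89424133300781)
press 100 150 302 [538. -71. 100. 651.  54. 150.] [569.  -34.  109.8]
press 150 180 362 [538. -71. 150. 649.  60. 179.] [575.9 -32.9 167.3]
press 180 188 32 [578. -14. 180. 608.   8. 188.] [587.7  -9.2 183.7]
press 192 213 56 [584.  -9. 192. 603.   7. 212.] [591.3  -4.5 201.2]
press 222 260 97 [566. -14. 223. 603.   8. 260.] [589.4  -2.4 245.1]
b4 287 [ 485. -128.   20.  556.  -54.   69.] [ 503. -118.   47.]
b7 353 [ 334. -309.   20.  376. -270.   69.] [ 356. -300.   51.]
```

View pics/c1.png

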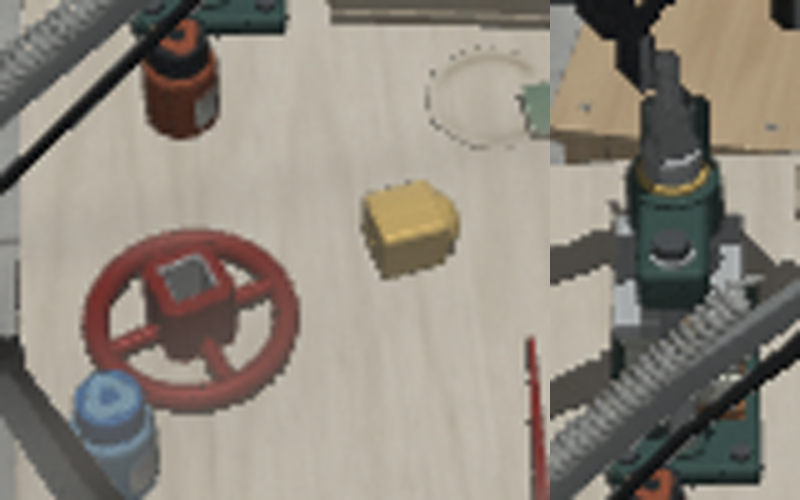

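The crop shows the wheel hub at (190,280) with its hole visible. The cap lies on its side with its taper on the right, and the spindle sits above the yellow collar at (680,180). The spindle is between the open fingers at the start, so I go straight up first and look down with the wrist camera.

```bash
python3 -m inch '[[0,0,0,0,0,-1,0],[0,0,0,0,0,-1,0],[0,0,0,0,0,-1,0],[0,0,0,0,0,-1,0],[0,0,0,0,0,0,0]]' 60; python3 - <<'E'
from h import *
f=grab_frame("wrist"); save(f,"w1"); np.savez("pics/w1.npz",p=cloud(f),rgb=f["pixels"])
T=np.array(f["cam_to_world"]); print(T.round(2),f["vertical_fov"]); s=r.sense(); print(s["eef_pos"],s["tcp_rot"])
E
```

```text
clock: 0.52
eef_pos: [626.8, -0.0, 358.5]
tcp_rot: [3.134, -0.0, 1.571]
contact_force: [0.5, 0.1, 0.3]
opening: 1.003
grasp_force: 0.0
[[ 1.0000e+00 -0.0000e+00  1.0000e-02  6.2653e+02]
 [-0.0000e+00 -9.5000e-01 -3.3000e-01  8.2200e+01]
 [ 1.0000e-02  3.3000e-01 -9.5000e-01  4.7813e+02]
 [ 0.0000e+00  0.0000e+00  0.0000e+00  1.0000e+00]] 58.22621560020185
[6.26121630e+02 2.97756899e-02 3.55966478e+02] [3.13704707e+00 2.73494949e-05 1.57083518e+00]
```

View pics/w1.png

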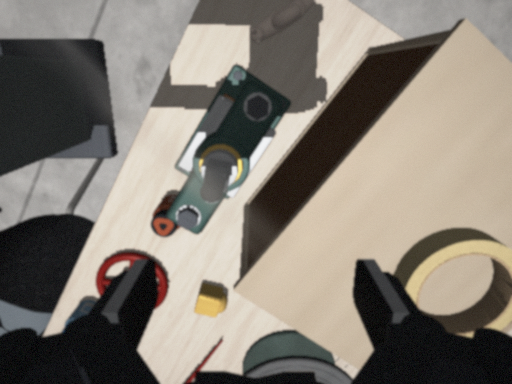

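Wrist view: the spindle is at (218,175), the wheel at (132,280), the cap at (211,298), and the fingers are at the bottom. I'll crop on the spindle and measure its face directions from depth.

```bash
cat >> h.py <<'E'
def faces(p,lo,hi,c,rad,verbose=1):
    """normals of vertical faces from depth: returns points and local-normal yaw mod 90 estimate"""
    z=p[...,2]; m=(z>lo)&(z<hi)&(np.hypot(p[...,0]-c[0],p[...,1]-c[1])<rad)
    q=p[m]; print("faces n",len(q),np.round(np.r_[q.min(0),q.max(0)],1))
    best=[]
    for a in np.radians(np.arange(0,90,1)):
        x=q[:,0]*np.cos(a)+q[:,1]*np.sin(a); y=-q[:,0]*np.sin(a)+q[:,1]*np.cos(a)
        best.append((np.ptp(np.percentile(x,[3,97]))*np.ptp(np.percentile(y,[3,97]))))
    best=np.array(best); print("min area angle",best.argmin(),best.min().round(0))
    return q
E
python3 - <<'E'
from h import *
d=np.load("pics/w1.npz");p=d["p"]
for k in ["w1","scene0","side0"]:
    q=np.load(f"pics/{k}.npz")["p"]
    print(k); a=faces(q,193,213,(594,-1),22); print(a.mean(0), cv2.minAreaRect(a[:,:2].astype(np.float32)))
    b=faces(q,224,255,(594,-1),18); print(b.mean(0), cv2.minEnclosingCircle(b[:,:2].astype(np.float32)))
    t=b[b[:,2]>b[:,2].max()-3]; print("top",t.mean(0),len(t),cv2.minEnclosingCircle(t[:,:2].astype(np.float32)))
im=cv2.imread("pics/w1.png")[135:215,180:260]; s=cv2.imread("pics/scene0.png")[100:150,210:245]
cv2.imwrite("pics/c2.png",np.hstack([cv2.resize(im,(560,560),interpolation=2)]))
E
```

```text
w1
faces n 177 [586.8  -8.3 193.1 608.4  13.2 213. ]
min area angle 86 198.0
[599.14244583  10.12102865 204.26684401] ((597.1705932617188, 2.760300636291504), (18.5264835357666, 20.084171295166016), 78.84951782226562)
faces n 573 [589.2  -5.5 224.2 605.1   9.8 254. ]
min area angle 40 178.0
[597.94676405   4.4205     245.65290465] ((597.0389404296875, 1.8095964193344116), 8.266412734985352)
top [597.00509734   2.0094288  252.13721628] 198 ((597.4064331054688, 2.045516014099121), 6.175347328186035)
scene0
faces n 57 [585.  -10.6 193.1 606.3  14.  212.6]
min area angle 78 393.0
[594.27261798  -3.15988083 204.0357483 ] ((596.6253662109375, 0.9345207214355469), (21.821861267089844, 21.27539825439453), 76.37320709228516)
faces n 57 [577.1 -11.5 224.  603.5   8.1 254.8]
min area angle 17 241.0
[593.47882871  -2.41003446 241.20938243] ((590.1771850585938, -2.7834622859954834), 13.3218994140625)
top [591.96032186  -2.50470964 253.79005747] 5 ((589.394775390625, -4.135965347290039), 11.854043006896973)
side0
faces n 52 [584.1  -9.  193.3 602.6   7.  212.5]
min area angle 62 197.0
[592.1767319   -3.79511392 202.69916828] ((591.6146850585938, -3.3427734375), (11.042067527770996, 21.00077247619629), 56.73456573486328)
faces n 65 [577.6  -9.5 224.1 603.2   8.5 253.2]
min area angle 19 250.0
[592.47419777  -1.3382222  239.48056028] ((590.42724609375, -1.8844834566116333), 13.953666687011719)
top [591.0879602   -0.750343   252.09496054] 9 ((588.1578369140625, -2.0806360244750977), 11.079901695251465)
```

View pics/c2.png

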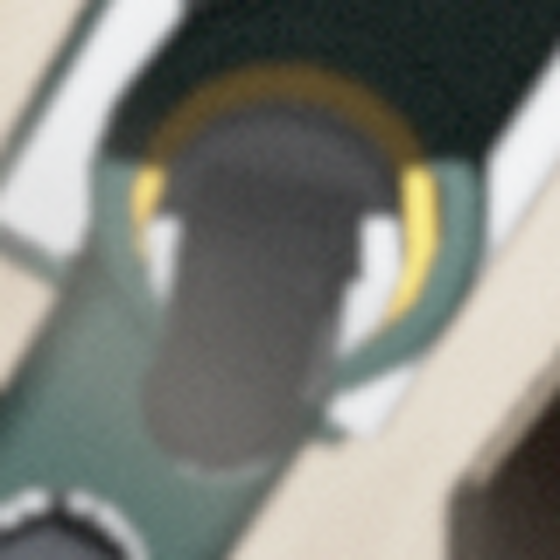

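```bash
cat >> h.py <<'E'
def sqfit(P,half,c0,loss=1.5):
    """fit a square outline (half side) to visible-side xy points: each point lies on the nearest side"""
    from scipy.optimize import least_squares
    best=None
    for a0 in np.radians(np.arange(-45,45,10)):
        def res(v):
            x=(P[:,0]-v[0])*np.cos(v[2])+(P[:,1]-v[1])*np.sin(v[2]); y=-(P[:,0]-v[0])*np.sin(v[2])+(P[:,1]-v[1])*np.cos(v[2])
            return np.maximum(abs(x),abs(y))-half
        s=least_squares(res,[*c0,a0],loss="soft_l1",f_scale=loss)
        if best is None or s.cost<best.cost: best=s
    a=(np.degrees(best.x[2])+45)%90-45
    return best.x[:2].round(1),round(a,1),round(best.cost/len(P),3)
E
python3 - <<'E'
from h import *
allq=[]
for k in ["w1","scene0","side0"]:
    q=np.load(f"pics/{k}.npz")["p"]
    z=q[...,2]; m=(z>194)&(z<212)&(np.hypot(q[...,0]-596,q[...,1]-1)<17); P=q[m][:,:2]
    print(k,len(P),sqfit(P,10,(597,2)))
    allq.append(P[::3] if k=="w1" else P)
    if k=="w1":
        for lo in range(590,608,3): t=P[(P[:,0]>=lo)&(P[:,0]<lo+3)]; print(lo,len(t),np.percentile(t[:,1],[20,50,80]).round(1) if len(t) else 0)
print(sqfit(np.vstack(allq),10,(597,2)))
# wheel/cap/bottles from w1
q=np.load("pics/w1.npz")["p"]; z=q[...,2]
def reg(b,lo,hi): a=q[b[1]:b[3],b[0]:b[2]].reshape(-1,3); return a[(a[:,2]>lo)&(a[:,2]<hi)]
w=reg((90,245,150,312),38,50); print("hub",len(w),cv2.minAreaRect(w[:,:2].astype(np.float32)))
w=reg((90,245,150,312),5,20); print("rim",cv2.minEnclosingCircle(w[:,:2].astype(np.float32)))
c=reg((190,275,235,322),30,45); print("cap",len(c),cv2.minAreaRect(c[:,:2].astype(np.float32)),c.min(0),c.max(0))
E
```

```text
w1 143 (array([597.1,   1.5]), np.float64(-10.7), np.float64(0.063))
590 21 [12.4 12.7 12.9]
593 21 [11.9 12.2 12.4]
596 21 [11.3 11.5 11.7]
599 19 [10.8 11.  11.2]
602 21 [10.2 10.4 10.7]
605 30 [ 5.   9.9 10.1]
scene0 49 (array([596.9,   2.9]), np.float64(-10.3), np.float64(0.957))
side0 49 (array([594.9,   4.7]), np.float64(-11.7), np.float64(0.608))
(array([596.3,   2.6]), np.float64(-12.5), np.float64(0.901))
hub 0 ((0.0, 0.0), (0.0, 0.0), 0.0)
rim ((414.62762451171875, -228.80621337890625), 66.5177001953125)
cap 526 ((559.3939208984375, -258.65301513671875), (37.41958236694336, 43.554054260253906), 74.5991439819336) [ 535.7961473  -277.65203282   30.11115178] [ 580.42773564 -235.28249148   37.65567575]
```

The spindle is at about (597, 2) with its faces at -10.6°. Next I move over the wheel, turning about 11°, and look.

```bash
python3 -m inch '[[0,0,0,-0.78,-0.643,0,0],[0,0,0,-0.78,-0.643,0,0],[0,0,0,-0.78,-0.643,0,0],[0,0,0,-0.78,-0.643,0,0],[0,0,0,-0.78,-0.643,0,0],[0,0,0,-0.78,-0.643,0,0],[0,0,0,-0.78,-0.643,0.5,0],[0,0,0,-0.78,-0.643,0.5,0]]' && python3 -m inch '[[0,0,0,-0.78,-0.643,1,0],[0,0,0,-0.78,-0.643,1,0],[0,0,0,-0.78,-0.643,1,0],[0,0,0,-0.78,-0.643,1,0],[0,0,0.03,0,0,1,0],[0,0,0.03,0,0,0,0],[0,0,0,0,0,0,0],[0,0,0,0,0,0,0]]'; python3 - <<'E'
from h import *
f=grab_frame("wrist"); save(f,"w2"); p=cloud(f); np.savez("pics/w2.npz",p=p,rgb=f["pixels"])
s=r.sense(); print(s["eef_pos"],s["tcp_rot"],s["qpos"])
z=p[...,2]; m=np.hypot(p[...,0]-433,p[...,1]+234)<40
q=p[m&(z>38)&(z<50)]; print(len(q),q.min(0),q.max(0),cv2.minAreaRect(q[:,:2].astype(np.float32)))
t=p[m&(z>20)&(z<40)]; print("side",len(t),sqfit(t[np.abs(t[:,:2]-q[:,:2].mean(0)).max(1)>14][:,:2],20,q[:,:2].mean(0)))
e=p[(z>4)&(z<20)&(np.hypot(p[...,0]-433,p[...,1]+234)<70)]; print("rim",cv2.minEnclosingCircle(e[:,:2].astype(np.float32)))
E
```

```text
clock: 1.23
eef_pos: [495.3, -156.7, 327.4]
tcp_rot: [-3.141, -0.0, 1.571]
contact_force: [1.1, -0.4, 0.5]
opening: 0.999
grasp_force: 0.0
clock: 1.9
eef_pos: [431.7, -233.8, 202.6]
tcp_rot: [-3.14, -0.0, 1.385]
contact_force: [0.2, 0.4, 0.1]
opening: 1.0
grasp_force: 0.0
[ 432.20572385 -233.94006461  203.23415996] [-3.14149004e+00 -6.44809857e-05  1.38559262e+00] [-4.99187641e-01  2.04914007e-01  1.96294002e+00  3.58320448e-05
  9.73856143e-01 -3.14004077e-01]
1531 [ 413.54148394 -255.96856418   38.06952762] [ 455.92866984 -212.55797913   45.70861128] ((434.6046447753906, -234.3152313232422), (40.5538444519043, 39.99694061279297), 82.25234985351562)
side 398 (array([ 434.9, -234.6]), np.float64(-7.9), np.float64(0.198))
rim ((434.6062316894531, -234.47596740722656), 57.04351043701172)
```

View pics/w2.png

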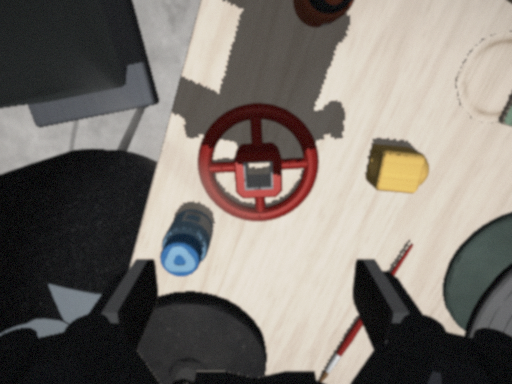

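The wheel hub is at (258,178), and the cap at (400,170) has its dome to the right, so its open end faces the robot. Hub: (434.7, -234.4), yaw -7.8°. Descending to grip.

```bash
python3 -m inch '[[0,0,-0.0155,0,0.1,0.65,0],[0,0,0,0,0,1,0],[0,0,0,0,0,1,0],[0,0,0,0,0,1,0],[0,0,0,0,0,1,0],[0,0,0,0,0,1,0],[0,0,0,0,0,1,0],[0,0,0,0,0,0,0]]' 60 && python3 -m inch '[[0,0,0,0,0,0,1],[0,0,0,0,0,0,1],[0,0,0,0,0,0,1],[0,0,0,0,0,0,1],[0,0,0,0,0,0,1],[0,0,0,0,0,0,1],[0,0,0,0,0,0,1],[0,0,0,0,0,0,1]]' 60; python3 - <<'E'
from h import *
p=np.load("pics/w2.npz")["p"]; z=p[...,2]; m=np.hypot(p[...,0]-557,p[...,1]+259)<45
q=p[m&(z>30)&(z<45)]; print("top",len(q),q.min(0),q.max(0),cv2.minAreaRect(q[:,:2].astype(np.float32)))
q=p[m&(z>5)&(z<45)]; print("all",cv2.minAreaRect(q[:,:2].astype(np.float32)))
E
```

```text
clock: 2.62
eef_pos: [433.0, -233.2, 34.1]
tcp_rot: [-3.137, -0.002, 1.434]
contact_force: [-0.9, 0.3, 0.2]
opening: 1.001
grasp_force: 0.0
clock: 3.28
eef_pos: [435.2, -234.9, 38.8]
tcp_rot: [3.14, 0.001, 1.431]
contact_force: [-2.9, 1.2, 11.7]
opening: 0.454
grasp_force: 60.6
top 1836 [ 533.82087831 -278.51754939   30.02330799] [ 581.01198947 -235.23021316   37.60569513] ((559.3821411132812, -258.3106994628906), (36.384986877441406, 44.262264251708984), 74.00704956054688)
all ((560.407470703125, -258.5403747558594), (36.396331787109375, 46.92683410644531), 73.49286651611328)
```

```bash
python3 -m inch '[[0,0,0,0,0,-0.5,1],[0,0,0,0,0,-1,1],[0,0,0,0,0,-1,1],[0,0,0,0,0,-1,1],[0,0,0,0,0,-1,1],[0,0,0,0,0,-1,1],[0,0,0,0,0,-1,1],[0,0,0,0,0,-1,1]]' 60 && python3 -m inch '[[0,0,0,0,0,-1,1],[0,0,0,0,0,-1,1],[0,0,0,0,0,-1,1],[0,0,0,0,0,-0.5,1],[0,0,0,0,0,0,1],[0,0,0,0,0,0,1]]' 60; python3 - <<'E'
from h import *
f=grab_frame("wrist"); save(f,"w3"); p=cloud(f); np.savez("pics/w3.npz",p=p,rgb=f["pixels"])
s=r.sense(); e=s["eef_pos"]; print(e,s["tcp_rot"],s["opening"],s["contact_force"])
Rt=R.from_euler("xyz",s["tcp_rot"]); q=Rt.inv().apply((p-e).reshape(-1,3)).reshape(p.shape)
h,sa,v=np.moveaxis(cv2.cvtColor(f["pixels"],cv2.COLOR_RGB2HSV).astype(int),-1,0)
m=((h<8)|(h>172))&(sa>110)&(np.hypot(q[...,0],q[...,1])<75)&(q[...,2]<60)
a=q[m]; print(len(a),a.min(0),a.max(0))
rim=a[np.hypot(a[:,0],a[:,1])>45]; print("rim z",np.percentile(rim[:,2],[2,20,50,80]),cv2.minEnclosingCircle(rim[:,:2].astype(np.float32)))
t=rim[rim[:,2]<np.percentile(rim[:,2],70)]; A=np.c_[t[:,:2],np.ones(len(t))]; print("plane",np.linalg.lstsq(A,t[:,2],rcond=None)[0])
b=a[(np.hypot(a[:,0],a[:,1])<30)]; print("hub",np.percentile(b[:,2],[2,20,50]),)
t=b[b[:,2]<b[:,2].min()+8]; print(len(t),cv2.minAreaRect(t[:,:2].astype(np.float32)))
E
```

```text
clock: 3.95
eef_pos: [434.0, -234.2, 226.4]
tcp_rot: [3.141, 0.0, 1.431]
contact_force: [0.6, -0.5, -5.3]
opening: 0.458
grasp_force: 62.4
clock: 4.45
eef_pos: [434.3, -234.3, 312.5]
tcp_rot: [3.14, 0.001, 1.431]
contact_force: [-0.6, -0.5, -6.4]
opening: 0.459
grasp_force: 62.9
[ 433.83530973 -234.05966531  311.40018865] [-3.14090084e+00 -2.47824543e-04  1.43115448e+00] 0.4617745619619495 [ 0.06636346 -0.07421957 -5.47585445]
20472 [-52.42744034 -56.6027211  -57.33586908] [57.18004248 56.116127   34.87386383]
rim z [22.78766876 23.65097823 24.34414709 25.50405853] ((2.0195846557617188, -0.12791012227535248), 57.04621505737305)
plane [1.83073371e-03 2.23296888e-04 2.38939933e+01]
hub [-6.57411204 -5.6598716  -4.90728194]
1 ((14.865618705749512, 23.480899810791016), (0.0, 0.0), 0.0)
```

View pics/w3.png

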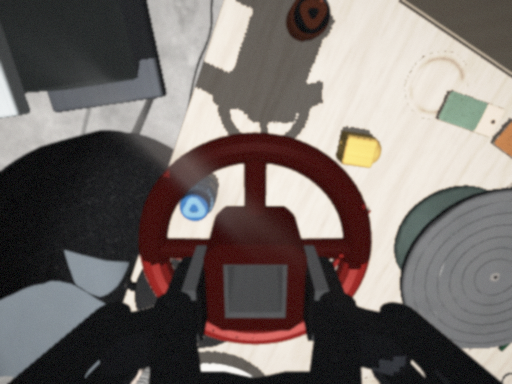

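The wheel is held level at the hub and is slightly ahead of the TCP; the cap is at (360,150). Moving over the spindle.

```bash
python3 -m inch '[[0,0,0,0.851,0.429,0,1],[0,0,0,0.851,0.429,0,1],[0,0,0,0.851,0.429,0,1],[0,0,0,0.851,0.429,0,1],[0,0,0,0.851,0.429,0,1],[0,0,0,0.851,0.429,0,1],[0,0,0,0.851,0.429,0,1],[0,0,0,0.851,0.429,0,1]]' 60 && python3 -m inch '[[0,0,0,0.851,0.429,0,1],[0,0,0,0.851,0.429,0,1],[0,0,0,0.851,0.429,0,1],[0,0,0,0.851,0.429,0,1],[0,0,0.0155,0,0,0,1],[0,0,0,0,0,0,1],[0,0,0,0,0,0,1]]' 60; python3 - <<'E'
from h import *
E=[]
for k in ["wrist","scene","side"]:
    f=grab_frame(k); save(f,"4"+k); p=cloud(f); np.savez(f"pics/4{k}.npz",p=p,rgb=f["pixels"]); s=r.sense(); E.append(np.r_[s["eef_pos"],s["tcp_rot"],s["contact_force"]])
print(np.round(E,2))
a=cv2.imread("pics/4scene.png")[60:200,180:290]; b=cv2.imread("pics/4side.png")[60:200,190:300]
cv2.imwrite("pics/c4.png",cv2.resize(np.hstack([a,b]),None,fx=3.5,fy=3.5,interpolation=2))
E
```

```text
clock: 5.17
eef_pos: [542.8, -76.7, 310.0]
tcp_rot: [-3.138, 0.0, 1.431]
contact_force: [0.2, -0.6, -4.3]
opening: 0.453
grasp_force: 62.7
clock: 5.75
eef_pos: [596.6, 0.4, 310.2]
tcp_rot: [-3.138, 0.001, 1.384]
contact_force: [0.2, 0.2, -4.9]
opening: 0.454
grasp_force: 62.7
[[ 5.9664e+02  8.0000e-02  3.1060e+02 -3.1400e+00  0.0000e+00  1.3800e+00
  -7.3000e-01 -5.9000e-01 -4.3500e+00]
 [ 5.9675e+02 -1.1000e-01  3.1103e+02 -3.1400e+00  0.0000e+00  1.3800e+00
   5.7000e-01 -1.2500e+00 -5.0800e+00]
 [ 5.9692e+02 -2.1000e-01  3.1138e+02 -3.1400e+00  0.0000e+00  1.3800e+00
  -3.1000e-01 -6.2000e-01 -5.6200e+00]]
```

View pics/c4.png

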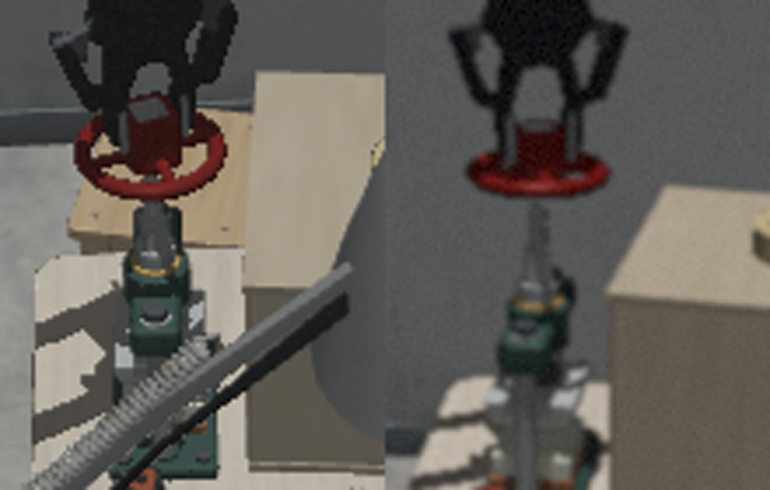

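The wheel hangs directly over the spindle in both views. Lowering over the stub first, then slowly onto the square.

```bash
python3 -m inch '[[0,0,0,0,0,0.6,1],[0,0,0,0,0,0.6,1],[0,0,0,0,0,0.3,1],[0,0,0,0,0,0.3,1],[0,0,0,0,0,0,1]]' && python3 -m inch '[[0,0,0,0,0,0.1,1],[0,0,0,0,0,0.1,1],[0,0,0,0,0,0.1,1],[0,0,0,0,0,0.1,1],[0,0,0,0,0,0,1]]' && python3 -m inch '[[0,0,0,0,0,0.1,1],[0,0,0,0,0,0.1,1],[0,0,0,0,0,0,1]]'
```

```text
clock: 6.32
eef_pos: [596.7, 0.0, 265.6]
tcp_rot: [-3.139, 0.0, 1.382]
contact_force: [-0.4, 0.5, -5.2]
opening: 0.454
grasp_force: 62.6
clock: 6.73
eef_pos: [597.4, 0.4, 256.7]
tcp_rot: [-3.141, 0.0, 1.382]
contact_force: [-0.3, 0.3, -4.4]
opening: 0.457
grasp_force: 62.6
clock: 6.98
eef_pos: [597.0, 0.6, 251.7]
tcp_rot: [-3.14, 0.0, 1.382]
contact_force: [-2.6, 1.2, -5.5]
opening: 0.457
grasp_force: 62.7
```

```bash
python3 -m inch '[[0,0,0,0.01,-0.02,0.08,1],[0,0,0,0,0,0.08,1],[0,0,0,0,0,0,1]]' && python3 -m inch '[[0,0,0,0,0,0.1,1],[0,0,0,0,0,0.1,1],[0,0,0,0,0,0,1]]'
```

```text
clock: 7.23
eef_pos: [596.9, 0.8, 247.4]
tcp_rot: [-3.141, 0.0, 1.382]
contact_force: [-1.1, 1.0, -6.3]
opening: 0.453
grasp_force: 62.7
clock: 7.48
eef_pos: [596.9, 0.7, 242.4]
tcp_rot: [-3.141, 0.0, 1.382]
contact_force: [-1.9, 0.7, -6.2]
opening: 0.452
grasp_force: 62.6
```

```bash
python3 -m inch '[[0,0,0,0.01,-0.02,0.1,1],[0,0,0,0,0,0.1,1],[0,0,0,0,0,0.1,1],[0,0,0,0,0,0,1]]' && python3 -m inch '[[0,0,0,0,0,0.08,1],[0,0,0,0,0,0.08,1],[0,0,0,0,0,0,1]]'&& python3 -m inch '[[0,0,0,0,0,0.08,1],[0,0,0,0,0,0,1]]'
```

```text
clock: 7.82
eef_pos: [596.9, 1.0, 235.0]
tcp_rot: [3.141, 0.0, 1.382]
contact_force: [-0.2, 0.1, -5.2]
opening: 0.456
grasp_force: 62.7
clock: 8.07
eef_pos: [596.8, 1.0, 231.1]
tcp_rot: [3.141, 0.0, 1.382]
contact_force: [-1.1, -0.1, -4.6]
opening: 0.46
grasp_force: 62.8
clock: 8.23
eef_pos: [596.8, 1.1, 229.2]
tcp_rot: [3.141, 0.0, 1.382]
contact_force: [-0.0, 0.3, -4.9]
opening: 0.456
grasp_force: 62.9
```

```bash
python3 -m inch '[[0,0,0,0,0,0.06,1],[0,0,0,0,0,0,1]]' && python3 -m inch '[[0,0,0,0,0,0.06,1],[0,0,0,0,0,0,1]]'
```

```text
clock: 8.4
eef_pos: [596.8, 1.1, 228.8]
tcp_rot: [3.141, -0.0, 1.382]
contact_force: [-3.8, 0.8, 2.9]
opening: 0.457
grasp_force: 63.5
clock: 8.57
eef_pos: [596.9, 1.1, 228.7]
tcp_rot: [3.141, -0.0, 1.382]
contact_force: [-9.2, -0.3, 15.4]
opening: 0.454
grasp_force: 65.2
```

Seated: contact at TCP z 228.8, which matches 190 + 38.8. Relax, release, rise and check.

```bash
python3 -m inch '[[0,0,0,0,0,-0.1,1],[0,0,0,0,0,0,0],[0,0,0,0,0,0,0],[0,0,0,0,0,0,0],[0,0,0,0,0,0,0],[0,0,0,0,0,0,0],[0,0,0,0,0,-0.2,0],[0,0,0,0,0,-0.4,0]]' && python3 -m inch '[[0,0,0,0,0,-1,0],[0,0,0,0,0,-1,0],[0,0,0,0,0,-1,0],[0,0,0,0,0,-1,0],[0,0,0,0,0,0,0]]'; python3 - <<'E'
from h import *
f=grab_frame("wrist"); save(f,"w5"); p=cloud(f)
z=p[...,2]; d=np.hypot(p[...,0]-597,p[...,1]-1.5)
h,sa,v=np.moveaxis(cv2.cvtColor(f["pixels"],cv2.COLOR_RGB2HSV).astype(int),-1,0)
m=((h<8)|(h>172))&(sa>110)&(z>180)&(z<260)
a=p[m&(d<70)]; rim=a[np.hypot(a[:,0]-597,a[:,1]-1.5)>44]; hub=a[np.hypot(a[:,0]-597,a[:,1]-1.5)<30]
print(r.sense()["eef_pos"],len(rim),cv2.minEnclosingCircle(rim[:,:2].astype(np.float32)),"rimz",np.percentile(rim[:,2],[50,80,98]),"hubz",np.percentile(hub[:,2],[80,95]))
t=rim[rim[:,2]>np.percentile(rim[:,2],60)]; print(np.linalg.lstsq(np.c_[t[:,:2],np.ones(len(t))],t[:,2],rcond=None)[0])
s=p[(z>238)&(z<258)&(d<20)]; print("stub",len(s),s[:,2].max(),cv2.minEnclosingCircle(s[:,:2].astype(np.float32)))
E
```

```text
clock: 9.23
eef_pos: [596.0, 1.1, 243.4]
tcp_rot: [-3.139, 0.0, 1.382]
contact_force: [-0.7, -0.6, 0.6]
opening: 0.999
grasp_force: 0.0
clock: 9.65
eef_pos: [598.9, 1.1, 350.6]
tcp_rot: [3.133, -0.002, 1.382]
contact_force: [1.0, 0.6, 0.6]
opening: 0.998
grasp_force: 0.0
[598.14631384   1.06519091 348.00833347] 4787 ((597.789306640625, 1.6903467178344727), 56.661888122558594) rimz [203.33683339 204.1546602  205.15413832] hubz [233.45482002 234.11821766]
[ 2.32725905e-04 -1.16234243e-04  2.04093619e+02]
stub 474 253.97560175224834 ((596.8214111328125, 1.8526297807693481), 8.208117485046387)
```

View pics/w5.png

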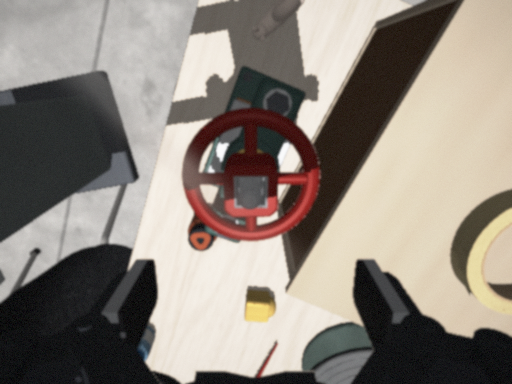

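The wheel is home: rim top at 204–205, hub top at 234, level and centred on the spindle. Next I move towards the cap and turn the tool so that it closes across the cap's axis.

```bash
python3 -m inch '[[0,0,0,-0.925,-0.016,0,0],[0,0,0,-0.925,-0.016,0,0],[0,0,0,-0.925,-0.016,0,0],[0,0,0,-0.925,-0.016,0,0],[0,0,0,-0.925,-0.016,0,0],[0,0,0,-0.925,-0.016,0,0],[0,0,0,-0.925,-0.016,0,0],[0,0,0,-0.925,-0.016,0,0]]' && python3 -m inch '[[0,0,0.0377,0,0,0.4,0],[0,0,0.0377,0,0,0.4,0],[0,0,0.0377,0,0,0.4,0],[0,0,0.0377,0,0,0.4,0],[0,0,0.0377,0,0,0.4,0],[0,0,0.0377,0,0,0.4,0],[0,0,0.0377,0,0,0.4,0]]' && python3 -m inch '[[0,0,0.0377,0,0,0.4,0],[0,0,0.0377,0,0,0.4,0],[0,0,0.0377,0,0,0.4,0],[0,0,0.0377,0,0,0.4,0],[0,0,0.0377,0,0,0.4,0],[0,0,0.0377,0,0,0.4,0],[0,0,0.0377,0,0,0.4,0],[0,0,0,0,0,0,0]]'; python3 - <<'E'
from h import *
f=grab_frame("wrist"); save(f,"w6"); p=cloud(f); np.savez("pics/w6.npz",p=p)
s=r.sense(); print(s["eef_pos"],s["tcp_rot"],s["qpos"].round(3))
z=p[...,2]; m=np.hypot(p[...,0]-560,p[...,1]+259)<45
q=p[m&(z>30)&(z<45)]; print("top",len(q),cv2.minAreaRect(q[:,:2].astype(np.float32)))
q=p[m&(z>6)&(z<45)]; rc=cv2.minAreaRect(q[:,:2].astype(np.float32)); print("all",rc)
a=np.array([.961,-.276]); t=(q[:,:2]-rc[0])@a; w=(q[:,:2]-rc[0])@[.276,.961]
for lo in range(-26,26,4): k=(t>=lo)&(t<lo+4); print(lo,k.sum(),q[k][:,2].max().round(1) if k.any() else "",np.ptp(w[k]).round(1) if k.any() else "")
E
```

```text
clock: 10.37
eef_pos: [558.1, -181.0, 343.4]
tcp_rot: [-3.141, -0.0, 1.382]
contact_force: [0.2, -0.4, -0.2]
opening: 0.998
grasp_force: 0.0
clock: 10.95
eef_pos: [558.4, -179.9, 273.0]
tcp_rot: [-3.141, 0.001, 0.547]
contact_force: [0.2, -0.1, -0.3]
opening: 0.999
grasp_force: 0.0
clock: 11.62
eef_pos: [557.3, -179.5, 201.6]
tcp_rot: [-3.141, 0.004, -0.281]
contact_force: [-1.4, 0.6, -0.0]
opening: 0.996
grasp_force: 0.0
[ 557.82702234 -179.67469767  202.68958832] [-3.14143842e+00  3.03218114e-03 -2.73860236e-01] [-0.314  0.348  1.764  0.     1.033  1.53 ]
top 1967 ((560.1017456054688, -257.58709716796875), (36.507904052734375, 43.62872314453125), 74.47653198242188)
all ((561.9404296875, -258.1275329589844), (36.47970199584961, 47.62918472290039), 74.18111419677734)
-26 68 36.0 34.9
-22 203 37.2 36.4
-18 223 37.4 35.9
-14 202 37.0 36.0
-10 228 36.6 36.4
-6 209 37.5 36.4
-2 224 37.2 36.1
2 233 36.9 36.1
6 238 37.3 36.0
10 253 36.7 35.4
14 189 34.3 30.8
18 177 32.5 27.0
22 65 26.5 17.7
```

View pics/w6.png

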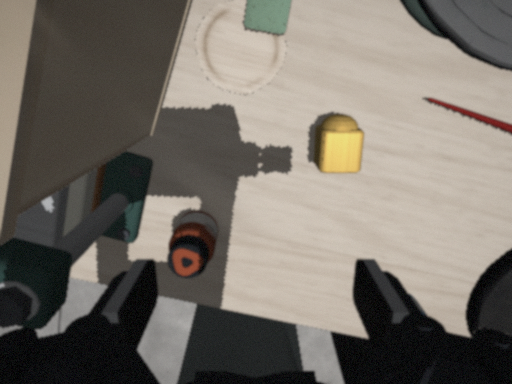

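The view confirms the domed end is up in the image (away from the robot), with the cap at (340,145) and its centre at (562, -258), yaw -16°. The hole faces the robot. I move above it and tilt the tool 20° forward, so that the later 90° turn stays within range.

```bash
python3 -m inch '[[0,0,0,0.17,0.594,0.8,0],[0,0,0,0.17,0.594,0.8,0],[0,0,0,0.17,0.594,0.8,0],[0,0,0,0.17,0.594,0.8,0],[0,0,0,0.17,0.594,0.8,0],[0,0.037,0,0,0,0,0],[0,0.037,0,0,0,0,0],[0,0.037,0,0,0,0,0]]' && python3 -m inch '[[0,0,0,0,0,0,0],[0,0,0,0,0,0,0]]'; python3 - <<'E'
from h import *
s=r.sense(); Rt=R.from_euler("xyz",s["tcp_rot"]); print(s["eef_pos"],s["qpos"].round(3)); print(Rt.as_matrix().round(3))
print("rows units",Rt.inv().apply(np.array([558.1,-257,28])-s["eef_pos"])/25)
E
```

```text
clock: 12.33
eef_pos: [559.5, -258.2, 104.5]
tcp_rot: [3.138, -0.354, -0.271]
contact_force: [1.3, 1.8, -1.1]
opening: 0.999
grasp_force: 0.0
clock: 12.5
eef_pos: [557.8, -256.7, 104.0]
tcp_rot: [-3.141, -0.344, -0.274]
contact_force: [0.4, -0.7, -0.0]
opening: 0.999
grasp_force: 0.0
[ 557.79807017 -256.7444498   104.03288375] [-0.468  0.407  2.013  0.173  0.388  1.227]
[[ 0.906 -0.27   0.325]
 [-0.254 -0.963 -0.091]
 [ 0.338 -0.    -0.941]]
rows units [-1.01294351  0.00696538  2.86770751]
```

```bash
python3 -m inch '[[0,0,0,-0.253,0,0.717,0],[0,0,0,-0.253,0,0.717,0],[0,0,0,-0.253,0,0.717,0],[0,0,0,-0.253,0,0.717,0],[0,0,0,0,0,0,0],[0,0,0,0,0,0,0]]' && python3 -m inch '[[0,0,0,0,0,0,1],[0,0,0,0,0,0,1],[0,0,0,0,0,0,1],[0,0,0,0,0,0,1],[0,0,0,0,0,0,1],[0,0,0,0,0,0,1],[0,0,0,0,0,0,1],[0,0,0,0,0,0,1]]' 80; python3 -c "
from h import *
print(r.sense()['qpos'].round(3))"
```

```text
clock: 13.0
eef_pos: [561.0, -257.3, 27.8]
tcp_rot: [-3.141, -0.346, -0.274]
contact_force: [0.1, 0.5, -0.3]
opening: 1.0
grasp_force: 0.0
clock: 13.67
eef_pos: [560.4, -257.7, 29.3]
tcp_rot: [3.141, -0.351, -0.276]
contact_force: [-2.4, 0.6, 8.3]
opening: 0.408
grasp_force: 79.8
[-0.467  0.545  2.035  0.294  0.227  1.104]
```

```bash
python3 -m inch '[[0,0,0,0.169,0,-0.47,1],[0,0,0,0.338,0,-0.941,1],[0,0,0,0.338,0,-0.941,1],[0,0,0,0.338,0,-0.941,1],[0,0,0,0.338,0,-0.941,1],[0,0,0,0.338,0,-0.941,1],[0,0,0,0.338,0,-0.941,1],[0,0,0,0.338,0,-0.941,1]]' && python3 -m inch '[[0,0,0,0.338,0,-0.941,1],[0,0,0,0.338,0,-0.941,1],[0,0,0,0.169,0,-0.47,1],[0,0,0,0,0,0,1]]' && python3 -m inch '[[0,0,0,-0.574,-0.482,-0.206,1],[0,0,0,-0.574,-0.482,-0.206,1],[0,0,0,-0.574,-0.482,-0.206,1],[0,0,0,-0.574,-0.482,-0.206,1],[0,0,0,-0.574,-0.482,-0.206,1],[0,0,0,-0.574,-0.482,-0.206,1],[0,0,0,-0.574,-0.482,-0.206,1],[0,0,0,0,0,0,1]]' && python3 -c "
from h import *
print(r.sense()['qpos'].round(3))"
```

```text
clock: 14.33
eef_pos: [558.4, -257.0, 216.8]
tcp_rot: [3.141, -0.348, -0.276]
contact_force: [0.1, -0.6, -2.6]
opening: 0.408
grasp_force: 80.0
clock: 14.67
eef_pos: [560.0, -257.9, 281.9]
tcp_rot: [3.14, -0.354, -0.275]
contact_force: [1.3, -0.4, -1.8]
opening: 0.41
grasp_force: 80.0
clock: 15.33
eef_pos: [475.9, -144.7, 275.4]
tcp_rot: [-3.141, -0.344, -0.275]
contact_force: [-0.6, 0.1, -3.0]
opening: 0.407
grasp_force: 80.4
[-0.305 -0.034  2.095  0.016  0.736  1.531]
```

```bash
python3 -m inch '[[0,-0.0385,0,0,0,0,1],[0,-0.0385,0,0,0,0,1],[0,-0.0385,0,0,0,0,1],[0,-0.0385,0,0,0,0,1],[0,-0.0385,0,0,0,0,1],[0,-0.0385,0,0,0,0,1],[0,-0.0385,0,0,0,0,1],[0,0,0,0,0,0,1]]' && python3 -c "
from h import *
print(r.sense()['qpos'].round(3))"
```

```text
clock: 16.0
eef_pos: [480.1, -147.4, 273.3]
tcp_rot: [-3.141, 0.509, -0.276]
contact_force: [-1.7, 0.6, -2.8]
opening: 0.409
grasp_force: 80.3
[-0.295  0.423  1.576 -0.009  1.651  1.553]
```

```bash
python3 -m inch '[[0,-0.038,0,0,0,0,1],[0,-0.038,0,0,0,0,1],[0,-0.038,0,0,0,0,1],[0,-0.038,0,0,0,0,1],[0,-0.038,0,0,0,0,1],[0,-0.038,0,0,0,0,1],[0,0,0,0,0,0,1],[0,0,0,0,0,0,1]]' && python3 - <<'E'
from h import *
P=[]
for k in ["scene","side","wrist"]:
    f=grab_frame(k); save(f,"7"+k); p=cloud(f); np.savez(f"pics/7{k}.npz",p=p,rgb=f["pixels"])
s=r.sense(); print(s["qpos"].round(3),s["tcp_rot"],s["eef_pos"])
from rig import r
f=grab_frame("scene"); T=np.linalg.inv(f["cam_to_world"]); im=[]
for k in ["scene","side"]:
    f=grab_frame(k); c=np.linalg.inv(f["cam_to_world"])@np.r_[s["eef_pos"],1]; fl=192/np.tan(np.radians(f["vertical_fov"])/2)
    u,v=int(c[0]/c[2]*fl+f["cx"]),int(c[1]/c[2]*fl+f["cy"]); print(k,u,v)
    g=cv2.copyMakeBorder(f["pixels"][...,::-1],40,40,40,40,0); im.append(cv2.resize(g[v:v+80,u:u+80],(400,400),interpolation=2))
cv2.imwrite("pics/c7.png",np.hstack(im))
E
```

```text
clock: 16.67
eef_pos: [478.7, -147.0, 275.1]
tcp_rot: [-3.141, 1.213, -0.275]
contact_force: [-1.4, -0.3, -0.7]
opening: 0.408
grasp_force: 80.4
[-0.291  0.792  1.31  -0.019  2.248  1.554] [-3.14135243  1.20783922 -0.27571101] [ 479.13397413 -147.03104192  278.65616099]
scene 213 151
side 212 131
```

View pics/c7.png

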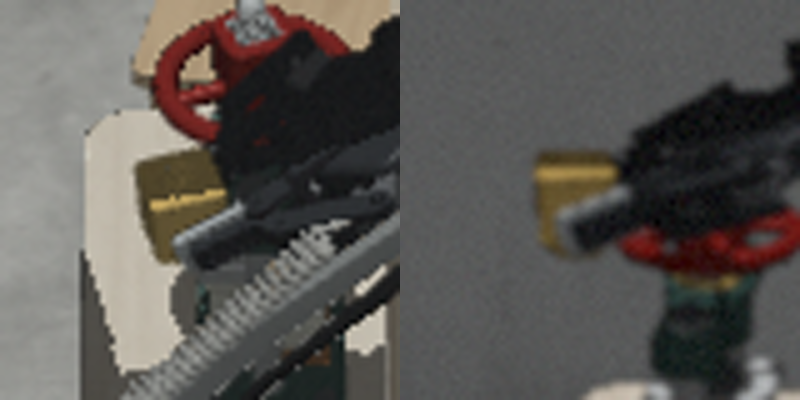

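```bash
python3 - <<'E'
from h import *
e=np.array([479,-147,278]); im=[]
for k in ["scene","side"]:
    d=np.load(f"pics/7{k}.npz"); p=d["p"]; c=d["rgb"]
    h,s,v=np.moveaxis(cv2.cvtColor(c,cv2.COLOR_RGB2HSV).astype(int),-1,0)
    m=(np.linalg.norm(p-e,axis=-1)<60)&(h>12)&(h<32)&(s>70); q=p[m]; print(k,len(q),q.min(0),q.max(0))
    t=q[q[:,2]>q[:,2].max()-14]; print(len(t),t.mean(0),"plane",np.linalg.lstsq(np.c_[t[:,:2]-t[:,:2].mean(0),np.ones(len(t))],t[:,2],rcond=None)[0].round(3))
    ys,xs=np.where(m); b=c[ys.min()-3:ys.max()+4,xs.min()-3:xs.max()+4]; print(b.shape)
    zz=np.round(p[...,2]-278)[ys.min():ys.max()+1,xs.min():xs.max()+1]
    if k=="scene": print("\n".join(" ".join("%4.0f"%x if abs(x)<70 else "   ." for x in row) for row in zz))
    b=cv2.normalize(b,None,0,255,cv2.NORM_MINMAX); im.append(cv2.resize(b[...,::-1],(390,390),interpolation=0))
cv2.imwrite("pics/c8.png",np.hstack(im))
E
```

```text
scene 255 [ 446.24577631 -166.53454771  262.89175208] [ 496.26760655 -123.84356541  301.73317429]
184 [ 466.30820121 -148.7425184   295.50753258] plane [2.90000e-02 5.60000e-02 2.95508e+02]
(29, 24, 3)
   .    .    .    .    .    .    .    .    .   21   21   20   20   20   19   13    7    9
   .    .    .    .    .   19   21   18   19   20   22   20   18   21   19   13   11    9
   .   19   16   20   21   18   21   22   19   20   19   20   20   21   18   18    8    9
  20   18    .   19   19   21   16   15    6   20   17   19   18   19   19   24    5    4
  21   20   19   21   17   20   15   15   14   13   15   15   17   18   19   21    3    3
  20   19   21   18   16   19   15   12   10   12   11   13   15   18   17   21   21   -3
  17   19   22   20   21   14   10    9    9    9    9    9   11   22   17   20   18   -5
  13   19   18   20   18   12    8    6    8    7    9    7   20   21   17   21   18   19
   9   19   20   21   19   20   19    6    2    4   19   17   20   18   20   21   21   19
   1   13   20   21   20   19   20   18   19   21   19   21   22   20   20   17   19   1
[... 671 characters left out ...]
    4    1    3    4    3    2    1    7    3    7
   .    .    .   -5   -2    0   -0   -2    2    2    3    1    3    2    3    1    2    4
   .    .    .  -12   -3   -6   -6   -1    2   -2   -0    1   -0    2    0    2    0    1
   .    .    .  -15   -8   -7   -8  -10   -2   -6   -4   -3    1    0   -1    0   -3   -3
   .    .    .    .  -14  -11  -13  -12   -7   -5   -6   -2   -0   -5   -6   -6   -9   -6
   .    .    .    .  -15  -14  -14  -14  -15   -9  -11  -13    .   -8   -5   -8   -8   -9
side 189 [ 444.51235579 -167.35106873  258.39503587] [ 518.73118165 -126.61964853  308.37975272]
95 [ 464.43987928 -149.51810168  297.85709994] plane [5.80000e-02 4.20000e-02 2.97857e+02]
(33, 34, 3)
```

View pics/c8.png

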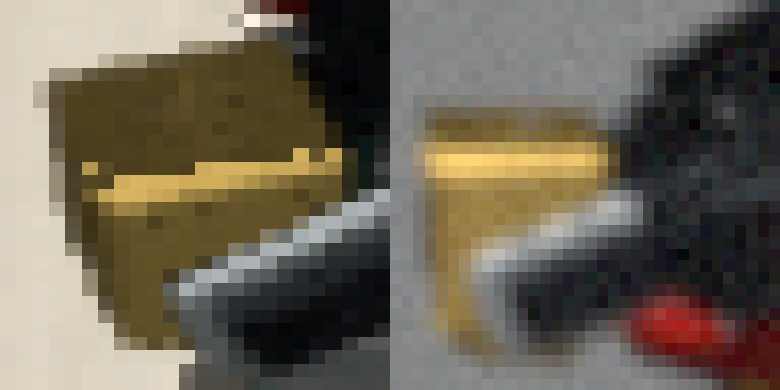

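The depth map shows the hole as a pit in the level top face (z about 298), and the rounded end is below. The cap is well clear of everything, so I settle and hand in.

```bash
python3 -m inch '[[0,0,0,0,0,0,1],[0,0,0,0,0,0,1],[0,0,0,0,0,0,1],[0,0,0,0,0,0,1]]' && python3 -c "
from h import *
print(abs(r.sense()['qvel']).max()); print(r.sign_off())"
```

```text
clock: 17.3
eef_pos: [479.2, -147.0, 277.6]
tcp_rot: [3.142, 1.214, -0.276]
contact_force: [0.4, -0.3, -1.8]
opening: 0.405
grasp_force: 80.4
0.007714047108074372
the job is handed in; nothing more can be done
None
```

The handwheel is home on the spindle's collar and released, the cap nut is held still with its hole up about 28 cm above the table, and the job was handed in at 17.3 s; the hand-in gave no verdict.

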